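# Run a loaded fixture plate out to its line and hold it for the bolt

### The job

Slip the flanged steel sleeve, flange down, all the way onto the upright spindle of the fixture plate while the plate still sits back on its riser block, and let go of it. Then take the plate by its bridge handle and slide it straight out over the riser, spindle end first, until the line scribed across the plate lies along the riser's outer top edge, so that the clamp bolt can be put up through the spindle from below. The sleeve's weight would tip the plate there, so never let it tip, and finish still holding the handle with the plate level on the riser and the sleeve in place; leave the other things on the bench where they are.

Things in the scene. Friction and masses are not known exactly. Their poses are not given: they have to be found in the camera images.
- riser: the riser: steel box block with open windows, fixed to the bench, 200 mm long (y), 110 mm wide (x), 80 mm high, flat on top. Origin at the centre of its underside; its +y points outward along its length (to the robot's left, give or take 25 degrees), z up.
- riser_edge (a point): middle of the riser's outer (+y) top edge, 100 mm outward of its centre, 80 mm above the bench; axes of the riser. The block's top lies level with this point and inward of it (y = -200 to 0 mm, x = -55 to 55 mm).
- plate: the loose aluminium fixture plate with spindle and handle, 0.52 kg: 240 mm long (y), 84 mm wide (x), 8 mm thick, lying flat on the riser, nothing guides it. Origin at the centre of its underside; +y points to its outer (spindle) end, z up. Bare, it just balances with its line at the riser's edge; loaded with the sleeve it tips outward there unless its handle is held down (1 to 4 N).
- line_mid (a point): middle of the thin dark scribed line across the plate's top face, axes of the plate (x along the line). It lies 10 mm outward of the plate's middle, 110 mm from its outer end; at the start it is 70 to 95 mm short (inward) of the riser's outer edge.
- spindle_base (a point): foot of the upright steel spindle on the plate's top face, axes of the plate; 75 mm outward of the line, on the plate's centre line. Shaft 15 mm in diameter for 40 mm up, then tapering to 8 mm at its top, 48 mm above this point.
- handle_mid (a point): middle of the bar of the black bridge handle at the plate's tail, axes of the plate; 105 mm inward of the line, 38 mm above the plate's top face. The bar lies across the plate: 70 mm long (x), 14 mm thick (y), 16 mm high, 30 mm open beneath, on two 12 mm posts at x = -30 and 30 mm. Take it from above between the posts, fingers closing along the plate's y.
- sleeve_mid (a point): centre (half-way up) of the loose turned steel sleeve, about 0.3 kg, standing on its flange on the bench right of the riser, z up: 56 mm high, flange 50 mm in diameter and 8 mm thick at the bottom, barrel 32 mm in diameter above it, bore 17.6 mm right through. When down on the plate this point is 28 mm above the plate's top face.
- sleeve: the same sleeve; origin at the centre of its underside.
- valve_mid (a point): centre of a steel valve body, a cylinder 30 mm in diameter and 46 mm high without a flange, standing upright right of the riser; it may have changed places with the sleeve. To be left alone.
- parts_cup: small white parts cup, 56 mm in diameter, 28 mm high, origin under its middle, left of the riser; to be left alone.
- hex_key: bent hex key, 74 x 28 x 4 mm, lying flat left of the riser; to be left alone.
Things that resemble listed ones, but are neither listed nor needed, are in the scene too. There is more than one size of the sleeve; the job needs the smaller.

How it is judged:
By the outcome, as a careful person would: the job done as asked, in the order asked, and still so for the second after the job is handed in, while the arm keeps its last pose, push and grip.
It also fails if it takes over 51 s, if anything falls off the work surface, if the arm or the gripper's body presses on something with over 40 N, if the wrist force passes 120 N, or if a joint passes its speed limit or range.

### The arm

A 7-joint arm with a two-finger parallel gripper is mounted at the origin on a cart in front of the work surface, level with it; the furniture and walls round the work are solid. World frame = base frame: x ahead of the robot, y to its left, z up, the work surface at z = 0. Lengths are in m, angles in rad, forces in N, time in s.
With the tool pointing down it reaches from about 0.425 to 0.875 m from the base axis. Payload 4.7 kg.
Tool frame: the origin (TCP) lies on the front face of the gripper's body, between the roots of the fingers; the fingertips stand 73 mm ahead of it and the grasp point (between the pads) lies 54 mm ahead of it; z points along the fingers, y is the line along which they close (so a half turn about z gives the same grasp; the last joint's range is limited). The gripper opens to 85 mm and grips with 20 to 120 N. Pads are 22 mm wide; open, the fingers measure 114 mm over their backs; the gripper's body (76 mm by 85 mm) begins 54 mm behind the grasp point. The pads swing forward as they close: fully open they stand 13 mm farther back than shut.
Start: joints at [-1.282, 0.321, -0.07, 1.45, 0.023, 1.371, -0.057], TCP at [0.176, 0.626, 0.304] pointing down, gripper open.
Joint ranges: [-2.86, 2.86], [-0.3, 2.09], [-1.38, 1.24], [0.06, 2.45], [-1.56, 4.7], [0.09, 2.05], [-2.69, 2.69]. Speed limits (rad/s): [2.57, 2.57, 3.14, 3.14, 3.14, 3.14, 3.14].

### API

Orientations are given as [roll, pitch, yaw] about the fixed x, y, z axes, in that order (R = Rz(yaw) Ry(pitch) Rx(roll)).
In Python, from workcell import bot gives the robot as it stands.
- The arm moves only by the tool arm_command, never from a script. Its arguments are lists of equal length, an entry for each row: "twist": the turn, a rotation vector about the tool's x, y, z scaled (see below), a list of three; "slide": the shift along the tool's x, y, z scaled (see below), a list of three; "fingers": the opening, from 0 (shut) to 1 (fully open). In form: {"twist": [[wx, wy, wz], ...], "slide": [[dx, dy, dz], ...], "fingers": [fingers, ...]}. A call has exactly 5 rows; each row is the pose to reach, as a shift and turn from the pose commanded when the call began, along the tool's axes at that moment; what a row does not reach only later rows make up. The controller multiplies each number of a shift by 1 m and each number of a turn by pi/2 rad. A row lasts 1/10 s, in which the tool goes at most 50 mm and 8.59 degrees, less where a joint would pass 70% of its speed; a pose out of reach is approached as far as the arm can. A call with a number of a shift or a turn outside -1 to 1 is refused whole. A call with a gripper value outside its range is refused whole. The fingers move at their own pace and stop on an object; "squeeze" is the grip in N (left out, the last holds). Time passes only in rows, so rows that repeat a pose let the fingers close, or fill a call up. It gives the time, the measured TCP pose, the force, the opening and the grip force at its end, in the units of the state.
- bot.observe(): the state, without advancing time (a new reading comes with each control period).
- bot.read_camera(name): name is "scene" or "top" or "wrist"; returns a dict with "frame" (480x640x3 uint8, red, green, blue), "fx", "fy", "cx", "cy" (pixels), "position" and "orientation" of the camera in the world. Camera axes: x right, y down, z forward; pixel columns grow to the right and rows downward; lengths in m; the calibration is good to about 2 mm. A picture is of the moment at which its call begins. There is no depth.
- bot.sign_off(): hands the job in; it is judged then, once.
Trained networks look in a picture, given as the dict that the camera call returned (one of the last four; its "shot" number tells which), for a name from the list of things; names that differ only in an ending like _2 or _b are one class to them, and where a whole thing is asked for, a point or a joint stands for the part that bears it (a point fixed in the world has none). Each returns a list of dicts, best first, with "score" (0 to 1); they miss things now and then, are a little off and sometimes report something else, mostly with a low value. They report only what shows in the picture. A call takes as long as a camera call. They do not tell look-alikes from the thing itself.
- bot.find_in(query, picture): "at" ([x, y, z] in m, in world coordinates, good to about 4 mm: the middle of the surface that is visible of it).
- bot.place_of(query, picture): "at" ([x, y, z] in m, in world coordinates, good to about 4 mm: a listed point, or the origin of a listed thing).
The state is a dict: "time_s": time; "q": joint angles; "joint_velocities": joint speeds; "joint_efforts": joint torques, N m; "tool_pos": TCP position; "eef_rot": TCP orientation; "contact_force": force on the tool from outside, world axes, zero at the start; "torque": the same for the moment, N m; "gripper_width": finger opening in m; "finger_force": force on a finger pad.
Only numpy, scipy, OpenCV 4.12 (cv2) and the standard library are available. Lean on these libraries where they do the work, as an engineer would, in place of code of your own. Each camera call takes 0.05 s, during which the arm holds its last target. There are 200 camera calls.

## Working session

There is one attempt and no reset: what is moved stays moved. The work goes in short steps, Python scripts to look and compute and a tool call to move; the robot and the scene stay as the last step left them, time stands still between calls to the robot, and variables do not carry over. Pictures are saved under pics/ and viewed, at most 12 in all, crops included, and the job is handed in when it is done.

Besides the shell and the picture viewer there is one more tool, called in YAML: its name, and indented under it one key for each argument. arm_command: Moves the arm, as the interface text tells. Shifts and turns lie within -1 to 1; 1 stands for 1 m of shift or pi/2 rad of turn. Its arguments: {"type":"object","properties":{"twist":{"type":"array"},"slide":{"type":"array"},"fingers":{"type":"array"},"squeeze":{"type":"number"}},"required":["twist","slide","fingers"]}

```bash
mkdir -p pics; ls
python3 - <<'E'
from workcell import bot
import cv2
o=bot.observe(); print({k:(o[k] if not hasattr(o[k],'__len__') else [round(float(v),3) for v in o[k]]) for k in o})
for n in ("scene","top"):
    p=bot.read_camera(n); cv2.imwrite(f"pics/{n}0.png",p["frame"][:,:,::-1]); print(n,p["position"],p["orientation"],p["fx"])
    for q in ["riser_edge","line_mid","spindle_base","handle_mid","sleeve_mid","valve_mid","parts_cup","hex_key"]:
        print(q,[([round(float(v),4) for v in d["at"]],round(float(d["score"]),2)) for d in bot.place_of(q,p)[:4]])
E
```

```text
pics
{'time_s': 0.0, 'q': [-1.282, 0.322, -0.07, 1.452, 0.023, 1.371, -0.057], 'joint_velocities': [0.001, 0.001, 0.0, -0.002, 0.002, -0.0, -0.001], 'joint_efforts': [0.0, -49.358, -0.382, -31.433, 0.013, 0.012, 0.0], 'tool_pos': [0.176, 0.625, 0.303], 'eef_rot': [-3.14, 0.0, 2.867], 'contact_force': [-0.338, 1.204, 0.019], 'torque': [-0.025, 0.001, 0.011], 'finger_force': 0.0, 'gripper_width': 0.0855832573341214}
scene [-0.03291132 -0.52705271  0.70565938] [-2.21144105 -0.0177177  -0.74551963] 449.31382050748397
riser_edge [([0.4373, -0.2469, 0.0255], 0.52)]
line_mid [([0.4948, 0.0278, 0.0929], 0.84)]
spindle_base [([0.4857, 0.0998, 0.0894], 0.69)]
handle_mid [([0.5204, -0.0701, 0.1275], 0.95)]
sleeve_mid [([0.5913, -0.3171, 0.0281], 0.9), ([0.6024, -0.2109, 0.0405], 0.56)]
valve_mid [([0.4375, -0.2461, 0.0259], 0.92), ([0.5922, -0.3179, 0.0267], 0.23)]
parts_cup [([0.4686, 0.3605, 0.0019], 0.61)]
hex_key [([0.5049, 0.0171, 0.0803], 0.42), ([0.567, 0.3667, 0.003], 0.4)]
top [0.34707164 0.063381   1.16174431] [-2.98291687 -0.01182842 -1.59916189] 476.04230892498117
riser_edge []
line_mid [([0.4672, 0.359, 0.0025], 0.35)]
spindle_base [([0.4837, 0.0979, 0.0891], 0.89)]
handle_mid [([0.5243, -0.0732, 0.1273], 0.83)]
sleeve_mid [([0.6044, -0.2095, 0.0304], 0.78), ([0.5882, -0.3186, -0.0011], 0.66)]
valve_mid [([0.4432, -0.2526, 0.0245], 0.59)]
parts_cup [([0.4693, 0.3582, 0.0037], 0.66)]
hex_key [([0.5663, 0.3742, 0.0015], 0.49), ([0.48, 0.1011, 0.0895], 0.39)]
```

View pics/scene0.png

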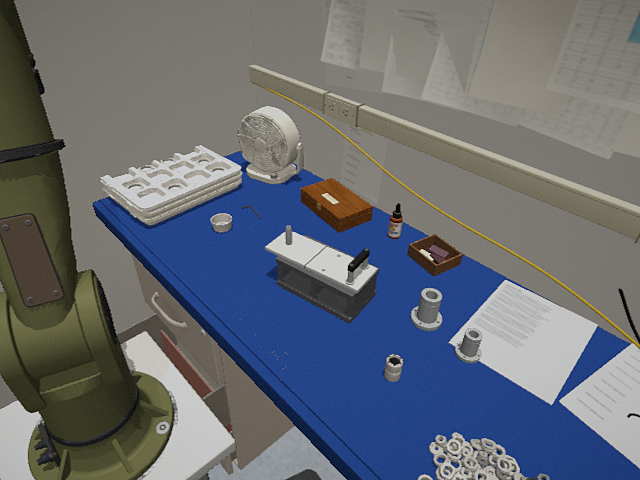

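View pics/top0.png

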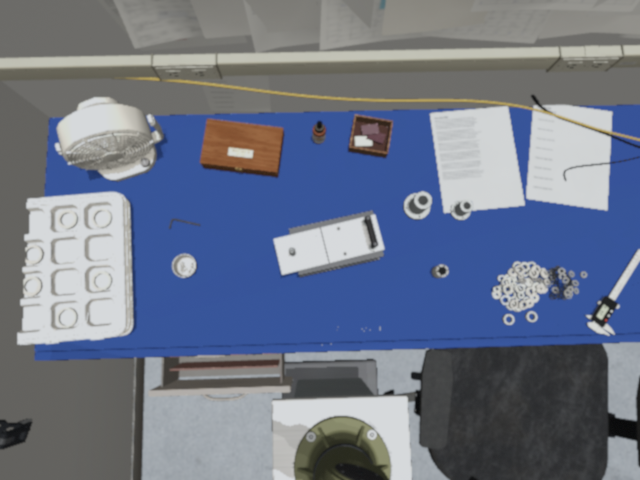

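The two full views show these candidates for the sleeve:
- a large flanged sleeve at scene (428,308), top (418,205)
- a small flanged sleeve at scene (469,344), top (461,209)
- the valve, without a flange, at scene (394,366), top (441,271)

The small flanged one fits the description, at about (0.59,-0.318). The plate shows at scene (320,262), with its spindle at (289,235) and handle at (358,263). I'll check the choice in a close crop.

```bash
cat > h.py <<'E'
import numpy as np, cv2
from scipy.spatial.transform import Rotation as R
from workcell import bot
def rpy(e): return R.from_euler('xyz',e).as_matrix()
def ray(p,u,v,z):
    d=rpy(p["orientation"])@np.array([(u-p["cx"])/p["fx"],(v-p["cy"])/p["fy"],1]); c=np.array(p["position"])
    return c+d*(z-c[2])/d[2]
def proj(p,X):
    c=rpy(p["orientation"]).T@(np.array(X)-p["position"]); return np.array([p["fx"]*c[0]/c[2]+p["cx"],p["fy"]*c[1]/c[2]+p["cy"]])
E
python3 - <<'E'
from h import *
a=bot.read_camera("scene");b=bot.read_camera("top")
up=lambda f,x,y,w,h,s:cv2.resize(f[y:y+h,x:x+w],None,fx=s,fy=s,interpolation=cv2.INTER_CUBIC)
L=np.vstack([up(a["frame"],380,280,100,75,4),up(b["frame"],390,185,100,75,4)])
Rr=np.vstack([up(a["frame"],260,215,130,98,400/130),up(b["frame"],265,200,130,98,400/130)])
h=min(L.shape[0],Rr.shape[0],600)
im=np.hstack([L[:h,:400],Rr[:h,:400]])
cv2.imwrite("pics/crop.png",im[:,:,::-1])
# predicted projections
for n,p in (("scene",a),("top",b)):
    print(n,"small sleeve",*[proj(p,(0.591,-0.318,z)).round(1) for z in (0,.056)],"big",*[proj(p,(0.603,-0.210,z)).round(1) for z in (0,.056)])
    print("flange edges 50mm",proj(p,(0.591,-0.343,.004)).round(1),proj(p,(0.591,-0.293,.004)).round(1))
E
```

```text
scene small sleeve [467.1 352.8] [473.6 333.6] big [425.6 319.5] [430.2 300.6]
flange edges 50mm [478.8 359.1] [456.5 344. ]
top small sleeve [460.1 210.2] [467.4 205.2] big [416.8 206.6] [422.  201.4]
flange edges 50mm [470.6 209.6] [450.6 210.1]
```

View pics/crop.png

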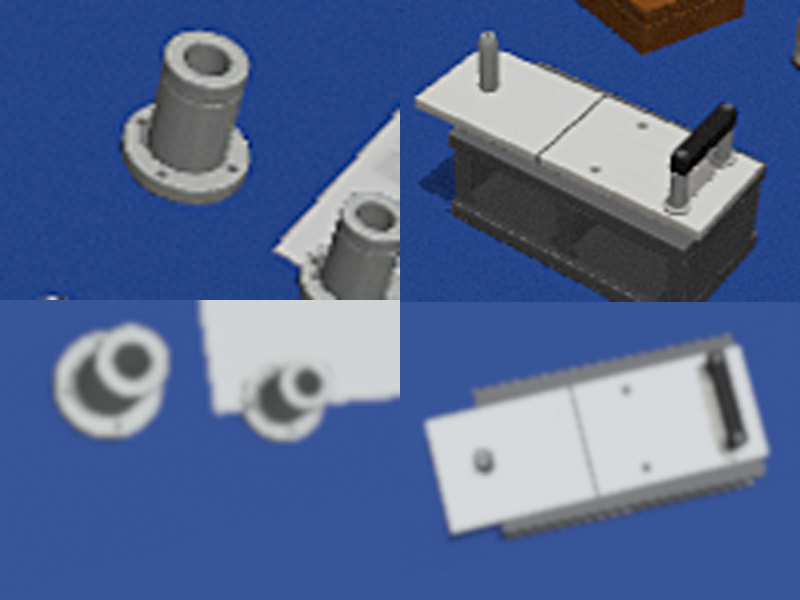

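The crop confirms it. The small sleeve's flange is about 80/4 = 20 px wide, which is 50 mm. Its rim centre is near top (466.7,205.7) and scene (473.7,333.7). The plate's corners and line are clear at lower right.

Run:
```python
from h import *
b=bot.read_camera("top");a=bot.read_camera("scene")
s=400/130
t=lambda x,y:((x-400)/s+265-.5+.5/s,(y-302)/s+200-.5+.5/s)
sc=lambda x,y:((x-400)/s+260-.5+.5/s,(y)/s+215-.5+.5/s)
T=lambda x,y,z:ray(b,*t(x,y),z)[:2].round(4)
S=lambda x,y,z:ray(a,*sc(x,y),z)[:2].round(4)
print("sleeve rim",ray(b,466.7,205.7,.056)[:2],ray(a,473.7,333.7,.056)[:2])
C=[T(*c,.088) for c in [(427,420),(452,533),(769,455),(742,345)]];print("corners",C,"centre",np.mean(C,0))
yax=(C[0]+C[1]-C[2]-C[3])/2; print("len",np.hypot(*yax),"yaw",np.degrees(np.arctan2(-yax[0],yax[1])))
l=[T(572,386,.088),T(599,496,.088)];print("line",l,np.mean(l,0)); d=l[1]-l[0];print(np.degrees(np.arctan2(d[1],d[0])))
l=[S(605,95,.088),S(538,160,.088)];print("line scene",l,np.mean(l,0))
print("spindle top: top",T(484,457,.136),"scene",S(488,35,.136))
print("handle top: ",T(716,358,.134),T(736,440,.134), "scene",S(732,108,.134),S(683,158,.134))
print("riser outer edge z.08",T(474,392,.08),T(503,536,.08),"inner",T(731,338,.08),T(765,470,.08))
```

```text
sleeve rim [ 0.58974331 -0.31622372] [ 0.59092532 -0.31822602]
corners [array([0.5188, 0.1431]), array([0.4345, 0.126 ]), array([ 0.4858, -0.1094]), array([ 0.5694, -0.0934])] centre [0.502125 0.016575]
len 0.24138828679121943 yaw 12.18510666818204
line [array([0.5415, 0.0349]), array([0.4588, 0.0175])] [0.50015 0.0262 ]
-168.1183254181366
line scene [array([0.5419, 0.0357]), array([0.4561, 0.0134])] [0.499   0.02455]
spindle top: top [0.4836 0.0998] scene [0.4833 0.0979]
handle top:  [ 0.5509 -0.0676] [ 0.4912 -0.0791] scene [ 0.5532 -0.0731] [ 0.4906 -0.087 ]
riser outer edge z.08 [0.5404 0.1083] [0.4319 0.089 ] inner [ 0.5767 -0.0865] [ 0.4757 -0.1072]
```

```bash
cat >> h.py <<'E'
def to(x,y,z,yawdeg,frm=None):
    """slide (tool axes) and twist for a target TCP pose, tool pointing down"""
    if frm is None:
        o=bot.observe(); p0=np.array(o["tool_pos"]); M=rpy(o["eef_rot"])
    else: p0=np.array(frm[:3]); M=rpy([np.pi,0,np.radians(frm[3])])
    s=M.T@(np.array([x,y,z])-p0); w=R.from_matrix(M.T@rpy([np.pi,0,np.radians(yawdeg)])).as_rotvec()/(np.pi/2)
    print("slide",s.round(4).tolist(),"twist",w.round(4).tolist(),"dist",np.linalg.norm(s).round(3))
def st():
    o=bot.observe(); r=lambda v:np.round(v,4).tolist()
    print(round(o["time_s"],2),r(o["tool_pos"]),np.degrees(o["eef_rot"]).round(2),r(o["contact_force"]),r(o["torque"]),"w",round(o["gripper_width"],4),"f",o["finger_force"])
E
python3 - <<'E'
from h import *
st()
P=[(.176,.626,.304,164.3),(.33,.46,.30,124.3),(.5,.28,.28,84.3),(.56,.05,.27,60),(.59,-.18,.26,60),(.5905,-.317,.24,60)]
for a,b in zip(P,P[1:]): to(*b,frm=a)
E
```

```text
1.1 [0.1764, 0.6256, 0.3039] [180.     0.   164.26] [0.8166, -0.1188, -0.0665] [-0.0389, 0.0013, -0.0017] w 0.0853 f 0.0
slide [-0.1932, -0.1181, 0.004] twist [0.0, -0.0, 0.4444] dist 0.226
slide [-0.2445, 0.039, 0.02] twist [-0.0, -0.0, 0.4444] dist 0.248
slide [-0.2229, 0.0825, 0.01] twist [0.0, -0.0, 0.27] dist 0.238
slide [-0.1842, 0.141, 0.01] twist [0.0, 0.0, 0.0] dist 0.232
slide [-0.1184, 0.0689, 0.02] twist [0.0, 0.0, 0.0] dist 0.138
```

arm_command:
  twist:
    - [0,0,0.09]
    - [0,0,0.18]
    - [0,0,0.27]
    - [0,0,0.36]
    - [0,0,0.444]
  slide:
    - [-0.04,-0.024,0.001]
    - [-0.08,-0.048,0.002]
    - [-0.12,-0.072,0.003]
    - [-0.16,-0.096,0.004]
    - [-0.193,-0.118,0.004]
  fingers: [1,1,1,1,1]
  squeeze: 60

```text
time_s: 1.6
tool_pos: [0.3321, 0.4574, 0.3001]
eef_rot: [3.141, 0.0, 2.162]
contact_force: [0.8, 0.8, -0.5]
gripper_width: 0.0852
finger_force: 0.0
```

arm_command:
  twist:
    - [0,0,0.09]
    - [0,0,0.18]
    - [0,0,0.27]
    - [0,0,0.36]
    - [0,0,0.444]
  slide:
    - [-0.049,0.008,0.004]
    - [-0.098,0.016,0.008]
    - [-0.147,0.024,0.012]
    - [-0.196,0.032,0.016]
    - [-0.244,0.039,0.02]
  fingers: [1,1,1,1,1]

```text
time_s: 2.1
tool_pos: [0.5011, 0.2784, 0.2802]
eef_rot: [3.141, -0.001, 1.466]
contact_force: [0.8, 0.4, -0.1]
gripper_width: 0.0851
finger_force: 0.0
```

arm_command:
  twist:
    - [0,0,0.06]
    - [0,0,0.12]
    - [0,0,0.18]
    - [0,0,0.24]
    - [0,0,0.27]
  slide:
    - [-0.045,0.017,0.002]
    - [-0.09,0.034,0.004]
    - [-0.135,0.05,0.006]
    - [-0.18,0.067,0.008]
    - [-0.223,0.082,0.01]
  fingers: [1,1,1,1,1]

```text
time_s: 2.6
tool_pos: [0.5598, 0.0478, 0.2702]
eef_rot: [3.141, -0.001, 1.044]
contact_force: [0.9, 0.1, 0.0]
gripper_width: 0.0852
finger_force: 0.0
```

arm_command:
  twist:
    - [0,0,0]
    - [0,0,0]
    - [0,0,0]
    - [0,0,0]
    - [0,0,0]
  slide:
    - [-0.037,0.028,0.002]
    - [-0.074,0.056,0.004]
    - [-0.11,0.084,0.006]
    - [-0.147,0.112,0.008]
    - [-0.184,0.141,0.01]
  fingers: [1,1,1,1,1]

```text
time_s: 3.1
tool_pos: [0.5898, -0.1812, 0.2602]
eef_rot: [3.141, -0.001, 1.049]
contact_force: [0.2, -0.9, -0.6]
gripper_width: 0.0855
finger_force: 0.0
```

Run:
```python
from h import *
st(); to(.5905,-.317,.24,60)
```

```text
3.1 [0.5898, -0.1812, 0.2602] [ 1.7997e+02 -5.0000e-02  6.0080e+01] [0.2171, -0.8788, -0.5564] [-0.0007, -0.02, 0.0034] w 0.0855 f 0.0
slide [-0.1174, 0.0683, 0.0201] twist [0.0003, -0.0006, 0.0009] dist 0.137
```

Tracks well. I'll move over the sleeve and check with the wrist camera.

arm_command:
  twist:
    - [0,0,0]
    - [0,0,0]
    - [0,0,0]
    - [0,0,0]
    - [0,0,0]
  slide:
    - [-0.035,0.02,0.006]
    - [-0.07,0.04,0.012]
    - [-0.1,0.06,0.018]
    - [-0.118,0.0685,0.02]
    - [-0.118,0.0685,0.02]
  fingers: [1,1,1,1,1]

```text
time_s: 3.6
tool_pos: [0.5881, -0.3205, 0.2395]
eef_rot: [-3.141, 0.003, 1.042]
contact_force: [0.0, -0.2, 0.1]
gripper_width: 0.0854
finger_force: 0.0
```

Run:
```python
from h import *
st(); p=bot.read_camera("wrist"); cv2.imwrite("pics/w1.png",p["frame"][:,:,::-1])
print(p["position"],p["orientation"],p["fx"])
for d in bot.place_of("sleeve_mid",p)[:2]: print(d)
print("pred rim",proj(p,(.5905,-.317,.056)),"base",proj(p,(.5905,-.317,0)))
```

```text
3.6 [0.5881, -0.3205, 0.2395] [-1.7999e+02  1.7000e-01  5.9690e+01] [0.0406, -0.2366, 0.1129] [0.0068, 0.0563, -0.0161] w 0.0854 f 0.0
[ 0.62897757 -0.24911921  0.30821874] [ 2.81289645e+00  2.90754674e-04 -5.30160734e-01] 418.3553946040389
{'at': [0.6003, -0.2084, 0.041], 'score': 0.68}
{'at': [0.5908, -0.3162, 0.0312], 'score': 0.57}
pred rim [317.87513191 229.17994917] base [317.57762596 207.32402446]
```

View pics/w1.png

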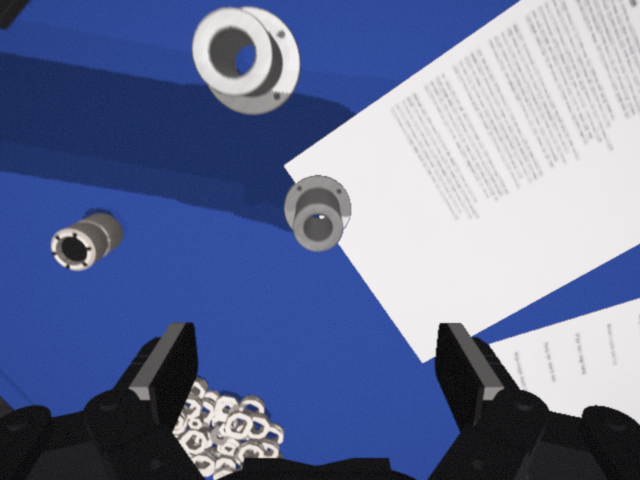

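The wrist view shows the small sleeve's rim at (318,227), against (317.9,229.2) predicted. So (0.5905,-0.317) is right to about 1.5 mm. The large sleeve is at (240,60) and the valve at (85,240), both clear of the fingers.

Run:
```python
from h import *
st(); p=bot.read_camera("wrist"); print(ray(p,318,227.5,.056)); st(); to(.591,-.316,.095,60)
```

```text
3.7 [0.5902, -0.3158, 0.2398] [-1.7997e+02 -4.0000e-02  6.0010e+01] [-0.4765, 0.3775, -0.4413] [-0.0031, -0.0611, -0.0784] w 0.0852 f 0.0
[ 0.5934013  -0.31087475  0.056     ]
3.75 [0.5907, -0.3147, 0.2399] [-1.7998e+02 -8.0000e-02  6.0120e+01] [0.3515, 1.5864, -0.8556] [0.0291, -0.0001, -0.0133] w 0.0854 f 0.0
slide [-0.0012, 0.0009, 0.1449] twist [-0.0002, -0.0009, 0.0013] dist 0.145
```

arm_command:
  twist:
    - [0,0,0]
    - [0,0,0]
    - [0,0,0]
    - [0,0,0]
    - [0,0,0]
  slide:
    - [0,0,0.03]
    - [0,0,0.06]
    - [0,0,0.085]
    - [0,0,0.1]
    - [0,0,0.105]
  fingers: [1,1,1,1,1]

```text
time_s: 4.25
tool_pos: [0.5902, -0.3139, 0.1333]
eef_rot: [-3.139, -0.001, 1.05]
contact_force: [0.1, -0.5, -0.3]
gripper_width: 0.0853
finger_force: 0.0
```

Run:
```python
from h import *
st(); p=bot.read_camera("wrist"); st()
g=cv2.cvtColor(p["frame"],cv2.COLOR_RGB2GRAY)
for d in bot.place_of("sleeve_mid",p)[:2]: print(d)
print(proj(p,(.591,-.3165,.056)))
cv2.imwrite("pics/w2.png",p["frame"][:,:,::-1])
st();to(.591,-.3165,.095,60)
```

```text
4.25 [0.5902, -0.3139, 0.1333] [-1.7985e+02 -4.0000e-02  6.0170e+01] [0.1415, -0.468, -0.3067] [-0.006, 0.0281, -0.0089] w 0.0853 f 0.0
4.3 [0.5903, -0.3146, 0.1337] [-1.799e+02 -2.000e-02  6.014e+01] [-0.5923, 0.6964, 0.0482] [0.0097, -0.0055, -0.0041] w 0.0855 f 0.0
{'at': [0.5885, -0.3166, 0.0325], 'score': 0.72}
{'at': [0.5994, -0.2082, 0.0364], 'score': 0.6}
[323.58642333 323.79363521]
4.35 [0.5906, -0.3153, 0.135] [-1.7999e+02 -2.0000e-02  6.0110e+01] [0.6071, -0.427, 0.5917] [-0.062, 0.0366, -0.0516] w 0.0855 f 0.0
slide [-0.0009, 0.001, 0.04] twist [-0.0002, -0.0002, 0.0013] dist 0.04
```

View pics/w2.png

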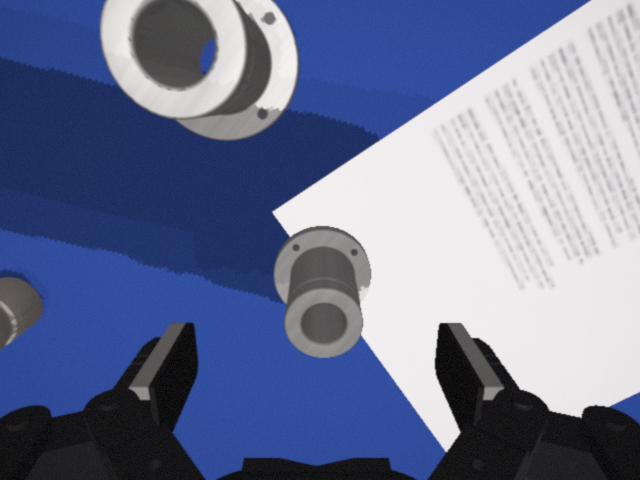

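The rim is at (324,323), against (323.6,323.8) predicted, so the sleeve is at (0.591,-0.3165). I'll descend and grip.

arm_command:
  twist:
    - [0,0,0]
    - [0,0,0]
    - [0,0,0]
    - [0,0,0]
    - [0,0,0]
  slide:
    - [-0.001,0.001,0.015]
    - [-0.001,0.001,0.03]
    - [-0.001,0.001,0.038]
    - [-0.001,0.001,0.04]
    - [-0.001,0.001,0.04]
  fingers: [1,1,1,1,1]

```text
time_s: 4.85
tool_pos: [0.5902, -0.3175, 0.0943]
eef_rot: [-3.141, 0.0, 1.048]
contact_force: [-0.8, 0.4, -0.7]
gripper_width: 0.0854
finger_force: 0.0
```

arm_command:
  twist:
    - [0,0,0]
    - [0,0,0]
    - [0,0,0]
    - [0,0,0]
    - [0,0,0]
  slide:
    - [0,0,0]
    - [0,0,0]
    - [0,0,0]
    - [0,0,0]
    - [0,0,0]
  fingers: [0.5,0.3,0.2,0.1,0]
  squeeze: 60

```text
time_s: 5.35
tool_pos: [0.5909, -0.3178, 0.0956]
eef_rot: [3.14, -0.0, 1.048]
contact_force: [0.7, -0.3, 3.2]
gripper_width: 0.0309
finger_force: 60.0
```

arm_command:
  twist:
    - [0,0,0]
    - [0,0,0]
    - [0,0,0]
    - [0,0,0]
    - [0,0,0]
  slide:
    - [0,0,0]
    - [0,0,0]
    - [0,0,0]
    - [0,0,-0.003]
    - [0,0,-0.01]
  fingers: [0,0,0,0,0]

```text
time_s: 5.85
tool_pos: [0.589, -0.3166, 0.1031]
eef_rot: [-3.137, 0.0, 1.048]
contact_force: [0.4, -0.3, -4.3]
gripper_width: 0.0311
finger_force: 59.6
```

Run:
```python
from h import *
st()
A=(.591,-.3165,.105,60)
for T in [(.591,-.3165,.26,60),(.54,-.1,.26,75),(.484,.0985,.26,100)]: to(*T,frm=A); A=T
```

```text
5.85 [0.589, -0.3166, 0.1031] [-1.7974e+02  2.0000e-02  6.0040e+01] [0.3973, -0.3135, -4.3242] [0.0169, -0.0002, 0.0311] w 0.0311 f 59.611713448539376
slide [0.0, 0.0, -0.155] twist [0.0, 0.0, 0.0] dist 0.155
slide [0.162, -0.1524, -0.0] twist [-0.0, 0.0, -0.1667] dist 0.222
slide [0.1772, -0.1055, -0.0] twist [0.0, 0.0, -0.2778] dist 0.206
```

arm_command:
  twist:
    - [0,0,0]
    - [0,0,0]
    - [0,0,0]
    - [0,0,0]
    - [0,0,0]
  slide:
    - [0,0,-0.02]
    - [0,0,-0.055]
    - [0,0,-0.1]
    - [0,0,-0.14]
    - [0,0,-0.155]
  fingers: [0,0,0,0,0]

```text
time_s: 6.35
tool_pos: [0.5912, -0.3187, 0.2642]
eef_rot: [3.136, -0.001, 1.047]
contact_force: [0.1, -0.0, -3.0]
gripper_width: 0.0313
finger_force: 60.2
```

arm_command:
  twist:
    - [0,0,-0.03]
    - [0,0,-0.06]
    - [0,0,-0.1]
    - [0,0,-0.14]
    - [0,0,-0.167]
  slide:
    - [0.02,-0.02,0]
    - [0.055,-0.052,0]
    - [0.09,-0.085,0]
    - [0.125,-0.118,0]
    - [0.162,-0.152,0]
  fingers: [0,0,0,0,0]

```text
time_s: 6.85
tool_pos: [0.538, -0.0997, 0.2581]
eef_rot: [-3.139, 0.001, 1.312]
contact_force: [0.3, 0.9, -1.5]
gripper_width: 0.0312
finger_force: 60.4
```

arm_command:
  twist:
    - [0,0,-0.06]
    - [0,0,-0.12]
    - [0,0,-0.18]
    - [0,0,-0.24]
    - [0,0,-0.278]
  slide:
    - [0.041,-0.024,0]
    - [0.08,-0.047,0]
    - [0.117,-0.07,0]
    - [0.15,-0.089,0]
    - [0.17,-0.101,0]
  fingers: [0,0,0,0,0]

```text
time_s: 7.35
tool_pos: [0.4839, 0.092, 0.2584]
eef_rot: [-3.139, -0.001, 1.754]
contact_force: [1.0, -0.5, -3.2]
gripper_width: 0.0308
finger_force: 60.4
```

arm_command:
  twist:
    - [0,0,0]
    - [0,0,0]
    - [0,0,0]
    - [0,0,0]
    - [0,0,0]
  slide:
    - [0,0,0]
    - [0,0,0]
    - [0,0,0]
    - [0,0,0]
    - [0,0,0]
  fingers: [0,0,0,0,0]

```text
time_s: 7.85
tool_pos: [0.4863, 0.0876, 0.2598]
eef_rot: [-3.141, 0.0, 1.744]
contact_force: [0.3, 0.2, -3.5]
gripper_width: 0.0309
finger_force: 60.4
```

Run:
```python
from h import *
st(); to(.484,.0985,.25,100)
a=bot.read_camera("scene"); b=bot.read_camera("wrist"); st()
o=bot.observe(); x,y,z=o["tool_pos"]
up=lambda f,x,y,w,h,s:cv2.resize(f[y:y+h,x:x+w],None,fx=s,fy=s,interpolation=cv2.INTER_CUBIC)
u=proj(a,(.484,.0985,.15)).astype(int); print(u)
im=np.hstack([up(a["frame"],u[0]-33,u[1]-50,66,100,6)[:600,:396],cv2.resize(b["frame"][:,120:520],(400,480))[:480] if 0 else np.vstack([cv2.resize(b["frame"][:,120:520],(400,480)),np.zeros((120,400,3),np.uint8)])])
cv2.imwrite("pics/c3.png",im[:,:,::-1]); print(u-[33,50])
for n,p in(("s",a),("w",b)): print(n,"spindle top",proj(p,(.484,.0985,.136)),"sleeve bottom",proj(p,(x,y,z-.095)),"top rim",proj(p,(x,y,z-.039)))
```

```text
7.85 [0.4863, 0.0876, 0.2598] [-1.7999e+02  1.0000e-02  9.9950e+01] [0.3467, 0.2132, -3.5078] [0.0215, -0.0251, 0.0039] w 0.0309 f 60.386352092027664
slide [0.0112, -0.0003, 0.0098] twist [-0.0001, 0.0001, -0.0006] dist 0.015
7.95 [0.4862, 0.0881, 0.2599] [-180.      0.    100.01] [-0.0167, -0.5431, -2.663] [-0.0094, 0.0225, 0.0692] w 0.0308 f 60.38697891868651
[288 220]
[255 170]
s spindle top [288.32745136 225.81159772] sleeve bottom [292.01988508 216.53916579] top rim [291.74052697 194.15093392]
w spindle top [317.19141217 253.8664233 ] sleeve bottom [318.13163207 300.04947656] top rim [319.06023882 382.60679199]
```

View pics/c3.png

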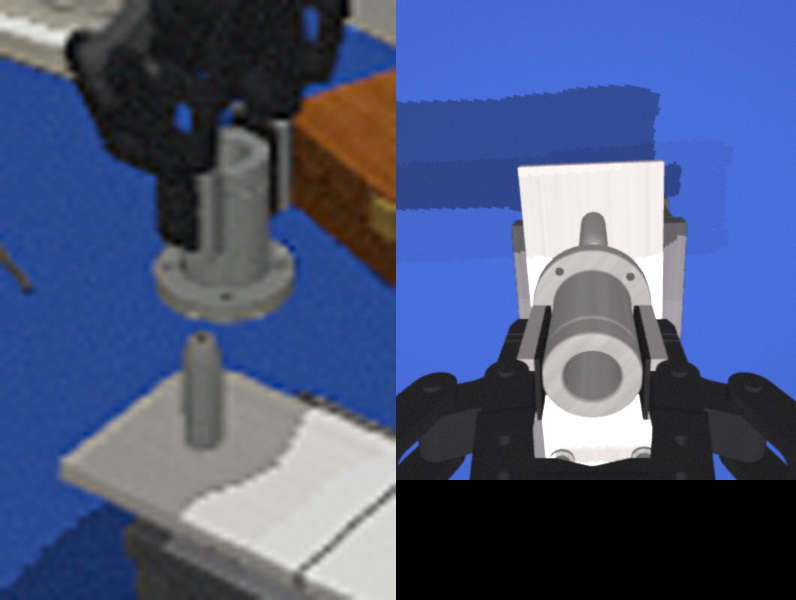

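The scene crop shows the spindle tip at (288.8,226.2), against (288.3,225.8) predicted. The flange centre is at (292.5,216.7), against (292.0,216.5) predicted. In the wrist view the sleeve rim is at (316,375), so I'll work out its offset in the hand.

Run:
```python
from h import *
st(); b=bot.read_camera("wrist"); o=bot.observe(); t=np.array(o["tool_pos"]); M=rpy(o["eef_rot"])
g=b["frame"]
# rim: fit bore ellipse (dark region) by threshold around (316,375)
gray=cv2.cvtColor(g,cv2.COLOR_RGB2GRAY); cv2.imwrite("pics/g.png",gray)
roi=gray[330:430,255:375]; _,m=cv2.threshold(roi,0,255,cv2.THRESH_OTSU); 
cs,_=cv2.findContours(255-m,cv2.RETR_LIST,cv2.CHAIN_APPROX_NONE)
for c in cs:
    if 300<cv2.contourArea(c)<6000:
        (x,y),(w,h),a=cv2.fitEllipse(c); X=ray(b,x+255,y+330,t[2]-.039)
        print("ell",round(x+255,1),round(y+330,1),round(w,1),round(h,1),"rel tool mm",(M.T@(X-t)*1e3).round(1))
print("foot pred",proj(b,(.484,.0985,.088)),"seen foot ~ (317,213); corners pred",[proj(b,c).round(1).tolist() for c in [(.5188,.1431,.088),(.4345,.126,.088)]], "seen crop (519,165),(663,160)->",(519-276,165),(663-276,160))
print("flange top-edge pred",proj(b,t+M@np.array([.025,0,.087])), "seen (316.5,247)")
print("flange sides pred",proj(b,t+M@np.array([0,.025,.087])),proj(b,t+M@np.array([0,-.025,.087])),"seen 259,374")
```

```text
7.95 [0.4862, 0.0881, 0.2599] [-180.      0.    100.01] [-0.0167, -0.5431, -2.663] [-0.0094, 0.0225, 0.0692] w 0.0308 f 60.38697891868651
ell 315.8 375.5 49.3 59.9 rel tool mm [ 2.6 -1.  39. ]
ell 313.9 383.2 121.9 127.2 rel tool mm [-0.1 -1.6 39. ]
foot pred [316.96513607 226.37331317] seen foot ~ (317,213); corners pred [[390.4, 162.8], [240.3, 166.8]] seen crop (519,165),(663,160)-> (243, 165) (387, 160)
flange top-edge pred [318.30523209 252.50641811] seen (316.5,247)
flange sides pred [378.34376634 308.79036278] [258.24145915 308.9648872 ] seen 259,374
```

Run:
```python
from h import *
to(.4847,.0977,.235,100)
```

```text
slide [0.0095, 0.0002, 0.0249] twist [0.0001, -0.0, 0.0003] dist 0.027
```

arm_command:
  twist:
    - [0,0,0]
    - [0,0,0]
    - [0,0,0]
    - [0,0,0]
    - [0,0,0]
  slide:
    - [0.006,0,0]
    - [0.0095,0,0.002]
    - [0.0095,0,0.01]
    - [0.0095,0,0.018]
    - [0.0095,0,0.022]
  fingers: [0,0,0,0,0]

```text
time_s: 8.5
tool_pos: [0.4837, 0.0978, 0.2365]
eef_rot: [-3.14, 0.0, 1.747]
contact_force: [-0.7, -0.2, -4.1]
gripper_width: 0.0308
finger_force: 60.4
```

arm_command:
  twist:
    - [0,0,0]
    - [0,0,0]
    - [0,0,0]
    - [0,0,0]
    - [0,0,0]
  slide:
    - [0,0,0.002]
    - [0,0,0.004]
    - [0,0,0.006]
    - [0,0,0.008]
    - [0,0,0.008]
  fingers: [0,0,0,0,0]

```text
time_s: 9.0
tool_pos: [0.4842, 0.098, 0.2298]
eef_rot: [-3.141, 0.0, 1.747]
contact_force: [-0.6, 0.7, -3.1]
gripper_width: 0.0305
finger_force: 60.4
```

Run:
```python
from h import *
st(); a=bot.read_camera("scene"); b=bot.read_camera("wrist")
up=lambda f,x,y,w,h,s:cv2.resize(f[y:y+h,x:x+w],None,fx=s,fy=s,interpolation=cv2.INTER_CUBIC)
im=np.hstack([up(a["frame"],255,170,66,80,6),np.ascontiguousarray(b["frame"][:,120:520])])
cv2.imwrite("pics/c4.png",im[:,:,::-1])
t=bot.observe()["tool_pos"]; print("scene pred bottom",proj(a,(t[0],t[1],t[2]-.095)),"tip",proj(a,(.484,.0985,.136)))
```

```text
9.0 [0.4842, 0.098, 0.2298] [-179.99    0.    100.08] [-0.5504, 0.6666, -3.1351] [-0.0291, -0.0448, -0.0175] w 0.0305 f 60.390127412974834
scene pred bottom [288.58565918 226.19287175] tip [288.32745136 225.81159772]
```

View pics/c4.png

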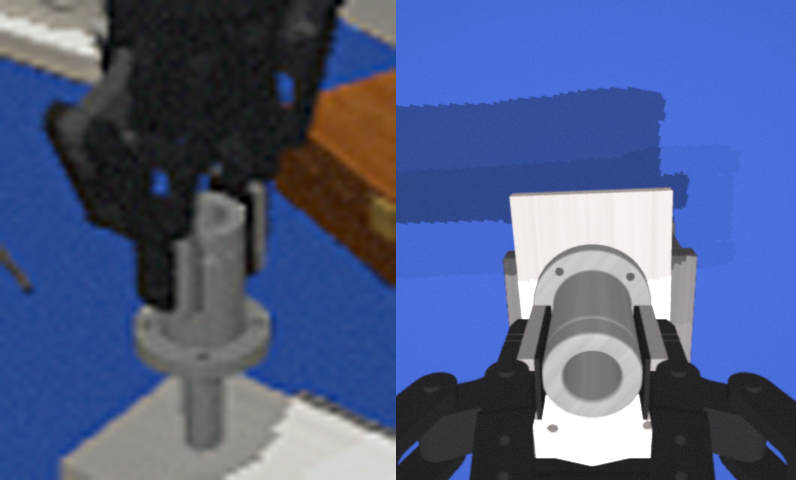

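The sleeve's bottom is at tip height with no contact. The flange centre (201) and spindle (204) agree within about 1 mm, so I'll lower it with a 1 mm nudge and watch the force.

arm_command:
  twist:
    - [0,0,0]
    - [0,0,0]
    - [0,0,0]
    - [0,0,0]
    - [0,0,0]
  slide:
    - [-0.001,0,0.003]
    - [-0.001,0,0.006]
    - [-0.001,0,0.009]
    - [-0.001,0,0.011]
    - [-0.001,0,0.013]
  fingers: [0,0,0,0,0]

```text
time_s: 9.6
tool_pos: [0.4845, 0.0977, 0.2169]
eef_rot: [3.141, -0.001, 1.747]
contact_force: [0.2, 1.3, -1.6]
gripper_width: 0.0311
finger_force: 60.5
```

arm_command:
  twist:
    - [0,0,0]
    - [0,0,0]
    - [0,0,0]
    - [0,0,0]
    - [0,0,0]
  slide:
    - [0,0,0.004]
    - [0,0,0.008]
    - [0,0,0.012]
    - [0,0,0.016]
    - [0,0,0.018]
  fingers: [0,0,0,0,0]

```text
time_s: 10.1
tool_pos: [0.4844, 0.0973, 0.1985]
eef_rot: [-3.141, -0.0, 1.747]
contact_force: [-0.2, 3.6, -1.7]
gripper_width: 0.0313
finger_force: 60.5
```

```bash
python3 -c "
from h import *
st()"
```

```text
10.1 [0.4844, 0.0973, 0.1985] [-1.7998e+02 -1.0000e-02  1.0010e+02] [-0.2263, 3.5695, -1.6704] [0.8117, 0.0252, -0.0126] w 0.0313 f 60.539974300190806
```

arm_command:
  twist:
    - [0,0,0]
    - [0,0,0]
    - [0,0,0]
    - [0,0,0]
    - [0,0,0]
  slide:
    - [0.001,0,0.002]
    - [0.001,0,0.005]
    - [0.001,0,0.008]
    - [0.001,0,0.01]
    - [0.001,0,0.012]
  fingers: [0,0,0,0,0]

```text
time_s: 10.6
tool_pos: [0.4842, 0.0976, 0.1866]
eef_rot: [-3.141, 0.001, 1.746]
contact_force: [-0.1, 0.5, -3.8]
gripper_width: 0.0311
finger_force: 60.5
```

arm_command:
  twist:
    - [0,0,0]
    - [0,0,0]
    - [0,0,0]
    - [0,0,0]
    - [0,0,0]
  slide:
    - [0,0,0.001]
    - [0,0,0.002]
    - [0,0,0.003]
    - [0,0,0.003]
    - [0,0,0.003]
  fingers: [0,0,0,0,0]

```text
time_s: 11.1
tool_pos: [0.4843, 0.098, 0.1839]
eef_rot: [3.142, 0.0, 1.747]
contact_force: [0.3, 0.7, -3.9]
gripper_width: 0.031
finger_force: 60.5
```

arm_command:
  twist:
    - [0,0,0]
    - [0,0,0]
    - [0,0,0]
    - [0,0,0]
    - [0,0,0]
  slide:
    - [0,0,0.001]
    - [0,0,0.001]
    - [0,0,0.001]
    - [0,0,0.001]
    - [0,0,0.001]
  fingers: [0,0,0,0,0]

```text
time_s: 11.6
tool_pos: [0.4845, 0.0981, 0.1835]
eef_rot: [3.141, -0.0, 1.747]
contact_force: [-1.7, -0.7, 4.7]
gripper_width: 0.0307
finger_force: 61.2
```

arm_command:
  twist:
    - [0,0,0]
    - [0,0,0]
    - [0,0,0]
    - [0,0,0]
    - [0,0,0]
  slide:
    - [0,0,0]
    - [0,0,0]
    - [0,0,0]
    - [0,0,0]
    - [0,0,0]
  fingers: [0.4,0.5,0.7,0.9,1]

```text
time_s: 12.1
tool_pos: [0.4843, 0.0981, 0.1828]
eef_rot: [3.142, -0.0, 1.747]
contact_force: [-0.1, -0.6, 0.1]
gripper_width: 0.0834
finger_force: 0.0
```

Run:
```python
from h import *
st(); a=bot.read_camera("scene"); 
A=(.4843,.0978,.183,100)
for T in [(.4843,.0978,.30,100),(.522,-.0765,.25,60),(.522,-.0765,.23,12.2)]: to(*T,frm=A); A=T
```

```text
12.1 [0.4843, 0.0981, 0.1828] [180.    -0.   100.09] [-0.1055, -0.613, 0.1409] [0.0062, 0.0392, -0.003] w 0.0834 f 0.0
slide [0.0, 0.0, -0.117] twist [0.0, 0.0, 0.0] dist 0.117
slide [-0.1782, 0.0069, 0.05] twist [0.0, -0.0, 0.4444] dist 0.185
slide [0.0, -0.0, 0.02] twist [-0.0, -0.0, 0.5311] dist 0.02
```

arm_command:
  twist:
    - [0,0,0]
    - [0,0,0]
    - [0,0,0]
    - [0,0,0]
    - [0,0,0]
  slide:
    - [0,0,-0.01]
    - [0,0,-0.03]
    - [0,0,-0.06]
    - [0,0,-0.095]
    - [0,0,-0.117]
  fingers: [1,1,1,1,1]

```text
time_s: 12.65
tool_pos: [0.485, 0.0981, 0.3034]
eef_rot: [3.138, -0.001, 1.747]
contact_force: [0.6, 0.3, -0.2]
gripper_width: 0.0854
finger_force: 0.0
```

arm_command:
  twist:
    - [0,0,0.09]
    - [0,0,0.18]
    - [0,0,0.27]
    - [0,0,0.36]
    - [0,0,0.444]
  slide:
    - [-0.03,0.001,0]
    - [-0.075,0.003,0]
    - [-0.12,0.005,0.02]
    - [-0.16,0.006,0.04]
    - [-0.178,0.007,0.05]
  fingers: [1,1,1,1,1]

```text
time_s: 13.15
tool_pos: [0.5218, -0.0806, 0.2496]
eef_rot: [3.141, 0.002, 1.038]
contact_force: [-0.7, 0.8, -0.4]
gripper_width: 0.0853
finger_force: 0.0
```

arm_command:
  twist:
    - [0,0,0.09]
    - [0,0,0.18]
    - [0,0,0.27]
    - [0,0,0.36]
    - [0,0,0.45]
  slide:
    - [0,0,0]
    - [0,0,0]
    - [0,0,0]
    - [0,0,0]
    - [0,0,0]
  fingers: [1,1,1,1,1]

```text
time_s: 13.65
tool_pos: [0.5225, -0.076, 0.2507]
eef_rot: [-3.142, -0.001, 0.337]
contact_force: [-0.0, -0.1, 0.2]
gripper_width: 0.0855
finger_force: 0.0
```

arm_command:
  twist:
    - [0,0,0.08]
    - [0,0,0.08]
    - [0,0,0.08]
    - [0,0,0.08]
    - [0,0,0.08]
  slide:
    - [0,0,0]
    - [0,0,0]
    - [0,0,0]
    - [0,0,0]
    - [0,0,0]
  fingers: [1,1,1,1,1]

```text
time_s: 14.15
tool_pos: [0.5224, -0.0759, 0.2501]
eef_rot: [-3.141, -0.0, 0.218]
contact_force: [-0.7, -0.1, -0.1]
gripper_width: 0.0856
finger_force: 0.0
```

Run:
```python
from h import *
st(); w=bot.read_camera("wrist"); a=bot.read_camera("scene"); b=bot.read_camera("top")
for n,p in (("w",w),("s",a),("t",b)):
  for q in ["handle_mid","line_mid","sleeve_mid"]: print(n,q,[(np.round(d["at"],4).tolist(),round(float(d["score"]),2)) for d in bot.place_of(q,p)[:3]])
up=lambda f,x,y,W,h,s:cv2.resize(f[y:y+h,x:x+W],None,fx=s,fy=s,interpolation=cv2.INTER_CUBIC)
im=np.hstack([np.vstack([up(a["frame"],260,200,130,98,400/130)[:300],up(b["frame"],265,200,130,98,400/130)[:300]]),np.vstack([cv2.resize(w["frame"],(400,300)),np.zeros((300,400,3),np.uint8)])])
cv2.imwrite("pics/c5.png",im[:,:,::-1])
print("handle pred wrist",proj(w,(.522,-.0765,.134)))
st()
```

```text
14.15 [0.5224, -0.0759, 0.2501] [-1.7999e+02 -1.0000e-02  1.2500e+01] [-0.6846, -0.106, -0.1068] [-0.0085, 0.0511, -0.021] w 0.0856 f 0.0
w handle_mid [([0.5231, -0.0788, 0.1296], 0.85)]
w line_mid [([0.4983, 0.0247, 0.0857], 0.67)]
w sleeve_mid [([0.6006, -0.2081, 0.0368], 0.7)]
s handle_mid [([0.5188, -0.0727, 0.1264], 0.82)]
s line_mid [([0.4949, 0.0288, 0.0886], 0.63)]
s sleeve_mid [([0.4847, 0.0944, 0.1145], 0.8)]
t handle_mid [([0.5261, -0.0752, 0.1295], 0.76)]
t line_mid [([0.4991, 0.0271, 0.0889], 0.87)]
t sleeve_mid [([0.486, 0.0938, 0.1146], 0.58), ([0.5085, -0.0001, 0.0007], 0.55)]
handle pred wrist [317.71668235 279.72235296]
14.75 [0.5224, -0.0759, 0.2499] [-180.      0.     12.43] [0.232, 0.2303, -0.2725] [-0.0015, -0.0034, -0.0195] w 0.0853 f 0.0
```

View pics/c5.png

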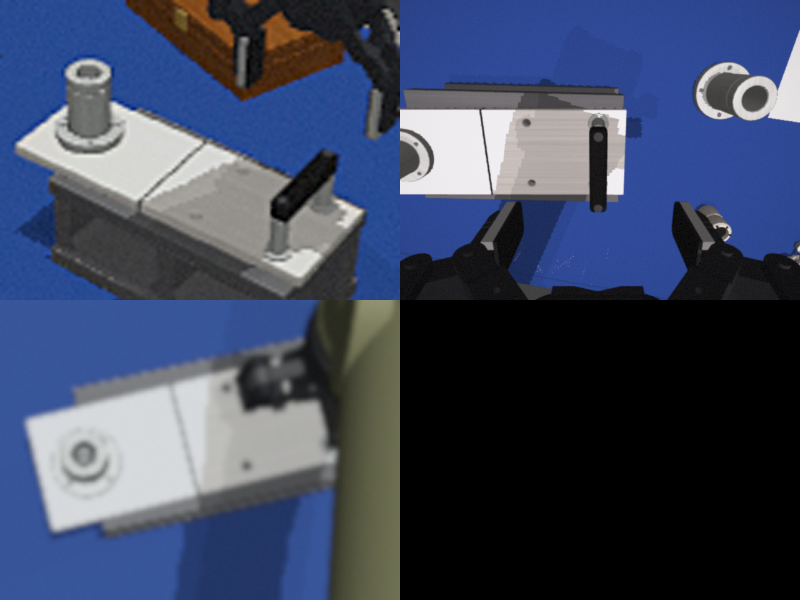

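The sleeve is seated: the spindle tip shows in its bore at (88,70) in the scene crop and (84,452) in the top crop. The handle bar is aligned in the wrist view at full-picture (317,269). I'll descend and grip it.

arm_command:
  twist:
    - [0,0,0]
    - [0,0,0]
    - [0,0,0]
    - [0,0,0]
    - [0,0,0]
  slide:
    - [0.002,0,0.02]
    - [0.002,0,0.04]
    - [0.002,0,0.055]
    - [0.002,0,0.065]
    - [0.002,0,0.069]
  fingers: [1,1,1,1,1]

```text
time_s: 15.25
tool_pos: [0.5239, -0.0755, 0.1799]
eef_rot: [-3.142, 0.001, 0.217]
contact_force: [-0.8, 1.0, 0.5]
gripper_width: 0.0856
finger_force: 0.0
```

arm_command:
  twist:
    - [0,0,0]
    - [0,0,0]
    - [0,0,0]
    - [0,0,0]
    - [0,0,0]
  slide:
    - [0,0,0]
    - [0,0,0]
    - [0,0,0]
    - [0,0,0]
    - [0,0,0]
  fingers: [0.7,0.5,0.4,0.3,0.2]
  squeeze: 90

```text
time_s: 15.75
tool_pos: [0.5245, -0.0755, 0.1813]
eef_rot: [-3.142, -0.001, 0.217]
contact_force: [0.5, -0.3, 0.3]
gripper_width: 0.0173
finger_force: 0.0
```

arm_command:
  twist:
    - [0,0,0]
    - [0,0,0]
    - [0,0,0]
    - [0,0,0]
    - [0,0,0]
  slide:
    - [0,0,0]
    - [0,0,0]
    - [0,0,0]
    - [0,0,0]
    - [0,0,0]
  fingers: [0.1,0,0,0,0]

```text
time_s: 16.25
tool_pos: [0.5246, -0.0757, 0.1815]
eef_rot: [3.141, -0.001, 0.217]
contact_force: [-0.3, 0.1, 5.4]
gripper_width: 0.0125
finger_force: 88.4
```

Run:
```python
from h import *
st()
```

```text
16.25 [0.5246, -0.0757, 0.1815] [ 1.7999e+02 -4.0000e-02  1.2420e+01] [-0.2721, 0.0957, 5.3611] [-0.0868, 0.2517, -0.0018] w 0.0125 f 88.41037631034851
```

arm_command:
  twist:
    - [0,0,0]
    - [0,0,0]
    - [0,0,0]
    - [0,0,0]
    - [0,0,0]
  slide:
    - [0,-0.003,0]
    - [0,-0.008,0]
    - [0,-0.014,0]
    - [0,-0.018,0]
    - [0,-0.02,0]
  fingers: [0,0,0,0,0]

```text
time_s: 16.75
tool_pos: [0.5208, -0.0578, 0.1815]
eef_rot: [3.138, -0.002, 0.216]
contact_force: [1.3, -6.5, 3.3]
gripper_width: 0.0123
finger_force: 88.3
```

Run:
```python
from h import *
st()
```

```text
16.75 [0.5208, -0.0578, 0.1815] [ 1.7981e+02 -1.1000e-01  1.2370e+01] [1.2712, -6.4629, 3.339] [-1.1185, -0.2043, 0.0107] w 0.0123 f 88.33353996276855
```

arm_command:
  twist:
    - [0,0,0]
    - [0,0,0]
    - [0,0,0]
    - [0,0,0]
    - [0,0,0]
  slide:
    - [0,-0.004,0.0003]
    - [0,-0.009,0.0005]
    - [0,-0.015,0.0005]
    - [0,-0.02,0.0005]
    - [0,-0.022,0.0005]
  fingers: [0,0,0,0,0]

```text
time_s: 17.25
tool_pos: [0.5165, -0.0367, 0.1815]
eef_rot: [3.138, -0.003, 0.216]
contact_force: [1.1, -7.3, 5.4]
gripper_width: 0.0121
finger_force: 88.6
```

arm_command:
  twist:
    - [0,0,0]
    - [0,0,0]
    - [0,0,0]
    - [0,0,0]
    - [0,0,0]
  slide:
    - [0,-0.004,0.0002]
    - [0,-0.009,0.0004]
    - [0,-0.015,0.0005]
    - [0,-0.019,0.0005]
    - [0,-0.02,0.0005]
  fingers: [0,0,0,0,0]

```text
time_s: 17.75
tool_pos: [0.5127, -0.0176, 0.1815]
eef_rot: [3.137, -0.004, 0.215]
contact_force: [2.5, -8.4, 7.5]
gripper_width: 0.0125
finger_force: 89.0
```

Run:
```python
from h import *
st(); w=bot.read_camera("wrist"); a=bot.read_camera("scene"); b=bot.read_camera("top"); st()
up=lambda f,x,y,W,h,s:cv2.resize(f[y:y+h,x:x+W],None,fx=s,fy=s,interpolation=cv2.INTER_CUBIC)
print(b["frame"].shape)
im=np.hstack([np.vstack([up(a["frame"],245,200,100,75,4),up(b["frame"],255,205,100,75,4)]),np.vstack([up(w["frame"],0,60,240,360,400/240)[:600]])])
cv2.imwrite("pics/c6.png",im[:,:,::-1])
import pickle; pickle.dump({"w":w,"a":a,"b":b},open("c6.pkl","wb"))
```

```text
17.75 [0.5127, -0.0176, 0.1815] [179.75  -0.22  12.34] [2.5377, -8.3662, 7.4509] [-1.4756, -0.2578, 0.0183] w 0.0125 f 88.96559357643127
17.9 [0.5127, -0.0176, 0.1815] [179.77  -0.22  12.33] [2.1531, -6.8435, 8.2416] [-1.3135, -0.1158, 0.1502] w 0.0123 f 88.99892449378967
(480, 640, 3)
```

View pics/c6.png

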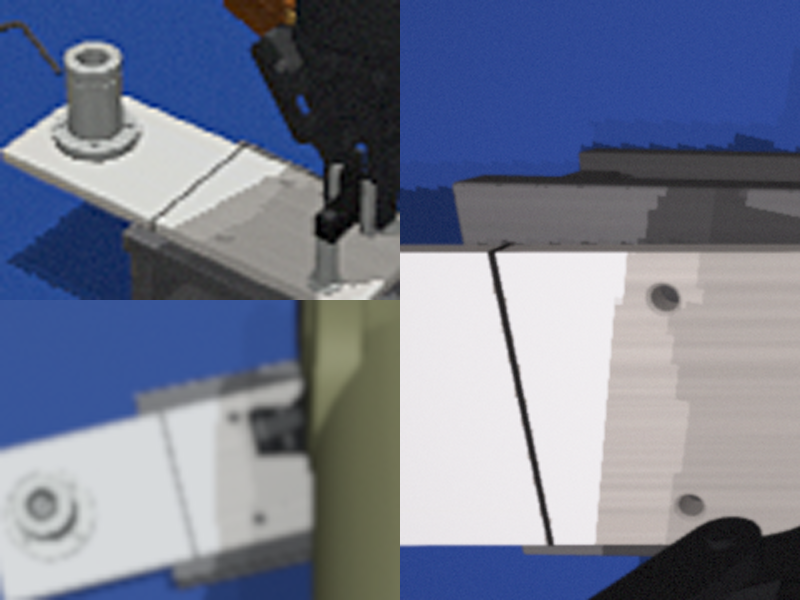

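The wrist crop shows the line from (491,252) to (551,543). The riser's outer top edge runs from its far corner (457,184), under the plate at (463,244), to (524,547) on the near side. I'll work out the remaining gap.

Run:
```python
from h import *
import pickle; d=pickle.load(open("c6.pkl","rb")); w,a,b=d["w"],d["a"],d["b"]
s=400/240; W=lambda x,y,z:ray(w,(x-400+.5)/s-.5,(y+.5)/s-.5+60,z)[:2]
A=lambda x,y,z:ray(a,(x+.5)/4-.5+245,(y+.5)/4-.5+200,z)[:2]
B=lambda x,y,z:ray(b,(x+.5)/4-.5+255,(y-300+.5)/4-.5+205,z)[:2]
def rep(n,L,E):
    L=np.array(L);E=np.array(E); f=lambda P:np.degrees(np.arctan2(P[0][1]-P[1][1],P[0][0]-P[1][0]))
    th=np.radians(12); yv=np.array([-np.sin(th),np.cos(th)])
    print(n,"line",L.round(4).tolist(),"yaw",f(L).round(2),"edge",E.round(4).tolist(),"yaw",f(E).round(2),"gap mm at mid",((E.mean(0)-L.mean(0))@yv*1e3).round(1), "len",np.linalg.norm(E[0]-E[1]).round(4),np.linalg.norm(L[0]-L[1]).round(4))
rep("w",[W(491,252,.088),W(551,543,.088)],[W(457,184,.08),W(524,547,.08)])
rep("w2",[W(491,252,.088),W(551,543,.088)],[W(463,244,.08),W(524,547,.08)])
rep("s",[A(244,145,.088),A(152,221,.088)],[A(125,226,.08)+0.098*np.array([np.cos(.2),np.sin(.2)]),A(125,226,.08)])
rep("t",[B(163,413,.088),B(196,557,.088)],[B(137,395,.08),B(174,583,.08)])
```

```text
w line [[0.5294, 0.093], [0.4482, 0.0751]] yaw 12.42 edge [[0.542, 0.1059], [0.4381, 0.0864]] yaw 10.66 gap mm at mid 11.6 len 0.1057 0.0831
w2 line [[0.5294, 0.093], [0.4482, 0.0751]] yaw 12.42 edge [[0.527, 0.1044], [0.4381, 0.0864]] yaw 11.46 gap mm at mid 12.4 len 0.0907 0.0831
s line [[0.5315, 0.0938], [0.4467, 0.0749]] yaw 12.6 edge [[0.535, 0.1086], [0.439, 0.0891]] yaw 11.46 gap mm at mid 14.6 len 0.098 0.0868
t line [[0.5293, 0.0929], [0.4464, 0.076]] yaw 11.48 edge [[0.5416, 0.1079], [0.4327, 0.089]] yaw 9.84 gap mm at mid 13.8 len 0.1106 0.0847
```

arm_command:
  twist:
    - [0,0,0.003]
    - [0,0,0.006]
    - [0,0,0.009]
    - [0,0,0.012]
    - [0,0,0.013]
  slide:
    - [0,-0.002,0]
    - [0,-0.005,0]
    - [0,-0.008,0]
    - [0,-0.01,0]
    - [0,-0.011,0]
  fingers: [0,0,0,0,0]

```text
time_s: 18.4
tool_pos: [0.5101, -0.0075, 0.1815]
eef_rot: [3.137, -0.003, 0.194]
contact_force: [0.7, -8.9, 9.0]
gripper_width: 0.0122
finger_force: 89.1
```

Run:
```python
from h import *
st(); w=bot.read_camera("wrist"); a=bot.read_camera("scene"); b=bot.read_camera("top"); st()
up=lambda f,x,y,W,h,s:cv2.resize(f[y:y+h,x:x+W],None,fx=s,fy=s,interpolation=cv2.INTER_CUBIC)
im=np.hstack([np.vstack([up(a["frame"],255,215,80,60,5),up(b["frame"],255,205,80,60,5)]),up(w["frame"],0,90,200,300,2)])
cv2.imwrite("pics/c7.png",im[:,:,::-1])
import pickle; pickle.dump({"w":w,"a":a,"b":b},open("c7.pkl","wb"))
```

```text
18.4 [0.5101, -0.0075, 0.1815] [179.73  -0.18  11.14] [0.7386, -8.8529, 9.0406] [-1.7435, -0.026, 0.1252] w 0.0122 f 89.11788582801819
18.55 [0.5101, -0.0074, 0.1815] [179.75  -0.18  11.14] [0.1366, -7.7601, 8.4687] [-1.588, -0.038, 0.139] w 0.0123 f 89.15106296539307
```

View pics/c7.png

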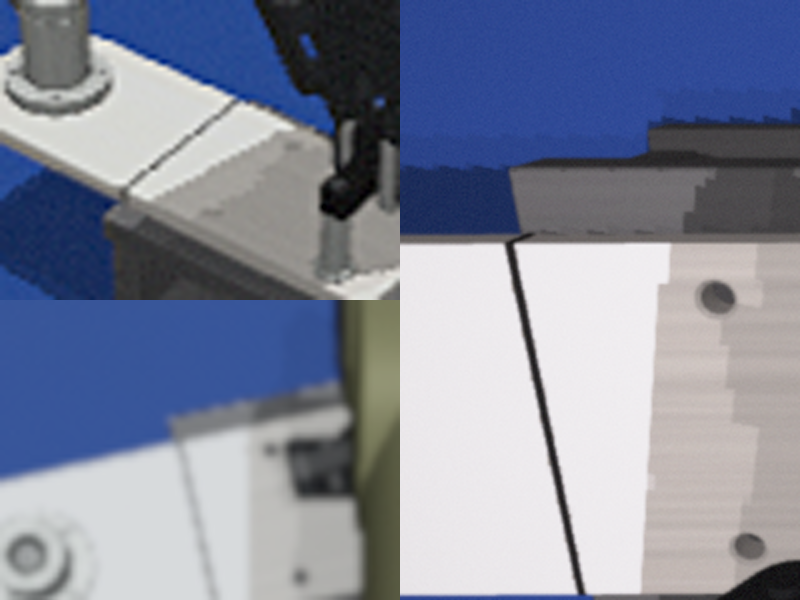

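The wrist crop shows the line from (511,243) to (581,594), and the riser edge from (510,166) to (520,234). The near end of the edge sits at the crop's bottom, so I'll read it numerically.

Run:
```python
from h import *
import pickle; d=pickle.load(open("c7.pkl","rb")); w,a,b=d["w"],d["a"],d["b"]
f=w["frame"].astype(int); bl=f[:,:,2]-f[:,:,0]
for v in range(386,398,1): print(v,[int(x) for x in bl[v,80:112:2]],f[v,80:112:4,1].tolist())
for v in (174,180,186,192,196,200,204): print(v,[int(x) for x in bl[v,50:70]])
s=2; W=lambda x,y,z:ray(w,(x-400+.5)/s-.5,(y+.5)/s-.5+90,z)[:2]
P=lambda u,v,z:ray(w,u,v,z)[:2]
L=np.array([W(511,243,.088),W(581,594,.088)]);E=np.array([W(510,166,.08),W(520,234,.08)])
print(L.round(4),E.round(4)); yv=np.array([-np.sin(.19),np.cos(.19)]); print("line along y",(L@yv*1e3).round(1),"edge",(E@yv*1e3).round(1))
B=lambda x,y,z:ray(b,(x+.5)/5-.5+255,(y-300+.5)/5-.5+205,z)[:2]
A=lambda x,y,z:ray(a,(x+.5)/5-.5+255,(y+.5)/5-.5+215,z)[:2]
print("top line",(B(179,438,.088)@yv*1e3).round(1),(B(216,598,.088)@yv*1e3).round(1),"edge",(B(170,420,.08)@yv*1e3).round(1),(B(179,440,.08)@yv*1e3).round(1))
print("scene line",(A(238,101,.088)@yv*1e3).round(1),(A(125,192,.088)@yv*1e3).round(1),"edge near corner",(A(106,209,.08)@yv*1e3).round(1),A(106,209,.08))
```

```text
386 [8, 8, 7, 6, 12, 9, 1, 9, 3, -1, 0, 0, -1, 0, -1, 1] [215, 216, 158, 112, 220, 218, 212, 215]
387 [52, 51, 53, 51, 48, 53, 47, 51, 20, 0, 2, 0, 1, 1, 0, 1] [146, 146, 119, 71, 152, 153, 138, 139]
388 [92, 91, 90, 92, 93, 98, 96, 89, 46, 1, 2, 1, 0, 1, 0, 2] [83, 80, 78, 74, 87, 106, 103, 105]
389 [101, 100, 102, 102, 101, 102, 101, 101, 61, 2, 1, 1, 1, 1, 0, -2] [74, 77, 71, 71, 72, 98, 100, 96]
390 [99, 102, 100, 101, 101, 103, 103, 102, 70, 2, 2, 0, 0, 0, 2, 1] [74, 71, 75, 72, 72, 103, 100, 106]
391 [103, 103, 100, 102, 103, 106, 101, 99, 78, 1, -1, 1, 1, 1, -1, -3] [70, 72, 70, 70, 72, 100, 102, 103]
392 [100, 99, 100, 103, 100, 104, 102, 103, 84, 5, 0, -2, -2, -1, -1, 1] [73, 73, 75, 71, 73, 104, 100, 103]
393 [103, 100, 99, 102, 102, 102, 100, 103, 93, 7, 1, -1, 0, -1, 1, 0] [72, 73, 72, 72, 72, 104, 102, 105]
394 [99, 100, 99, 101, 103, 99, 100, 102, 95, 24, 2, 3, 4, 2, 2, 2] [73, 72, 70, 74, 76, 100, 101, 99]
395 [101, 101, 102, 100, 100, 101, 103, 102, 99, 58, 34, 33, 33, 34, 36, 35] [71, 70, 73, 72, 72, 84, 88, 87]
396 [104, 99, 101, 103, 101, 102, 103, 100, 101, 96, 93
[... 209 characters left out ...]
0, 0, 2, -2, 1, 0, 0, 0, 1, 1, -1]
180 [65, 61, 66, 63, 53, 22, 2, 1, 1, 0, -1, -1, 0, -3, 1, -2, 0, 0, 1, 1]
186 [65, 64, 63, 63, 62, 55, 25, 4, 0, 0, 0, -1, 1, 3, 1, 0, 0, 0, 1, 1]
192 [62, 64, 66, 65, 61, 65, 59, 30, 8, 2, 0, -1, 2, -2, -1, 0, 0, 1, 1, 0]
196 [61, 62, 65, 62, 64, 64, 68, 55, 25, 2, -2, -2, -1, -1, -2, -1, -2, 0, 0, -1]
200 [66, 61, 66, 65, 66, 65, 66, 61, 50, 20, 1, -2, -1, 2, 0, 1, -1, -3, 1, 1]
204 [65, 62, 64, 61, 66, 68, 68, 64, 63, 46, 15, 1, 0, -1, 0, 1, -1, 0, 1, 1]
[[0.5291 0.1022]
 [0.4469 0.0865]] [[0.5425 0.107 ]
 [0.5285 0.105 ]]
line along y [0.4 0.5] edge [2.6 3.3]
top line 2.0 1.0 edge 4.4 2.3
scene line 0.6 -1.4 edge near corner 4.1 [0.43825709 0.08846461]
```

Run:
```python
from h import *
import pickle; w=pickle.load(open("c7.pkl","rb"))["w"]
E=np.array([ray(w,u,v,.08)[:2] for u,v in [(55.0,180),(55.8,186),(56.9,192),(57.7,196),(58.5,200),(59.2,204),(96.2,389),(96.6,391),(97.2,393)]])
g=cv2.cvtColor(w["frame"],cv2.COLOR_RGB2GRAY).astype(float)
L=[]
for v in range(220,384,8):
    r=g[v,40:105]; k=np.clip(r.max()*.75-r,0,None); k[abs(np.arange(65)-k.argmax())>4]=0; L.append(ray(w,40+(k*np.arange(65)).sum()/k.sum(),v,.088)[:2])
L=np.array(L)
fe=np.polyfit(E[:,0],E[:,1],1); fl=np.polyfit(L[:,0],L[:,1],1)
print("edge yaw",np.degrees(np.arctan(fe[0])),"line yaw",np.degrees(np.arctan(fl[0])),"fit res",np.std(E[:,1]-np.polyval(fe,E[:,0])),np.std(L[:,1]-np.polyval(fl,L[:,0])))
for x in (.449,.488,.527): print(x,"gap mm",(np.polyval(fe,x)-np.polyval(fl,x))*np.cos(.19)*1e3)
o=(E[0]-E[-1]);print(E[0],E[-1],bot.observe()["tool_pos"])
# sensitivity: 1 mm height
print(ray(w,76,290,.088)-ray(w,76,290,.080))
```

```text
edge yaw 11.081610099522852 line yaw 11.192139952846968 fit res 7.047551088591049e-05 3.892948894405732e-05
0.449 gap mm 2.426818500490083
0.488 gap mm 2.3500738987785175
0.527 gap mm 2.2733292970669248
[0.5395347  0.10687505] [0.43687007 0.08686404] [ 0.51010961 -0.00743647  0.18149202]
[ 0.00463303 -0.0041737   0.008     ]
```

The yaw is aligned within 0.1° and 2.35 mm is left. That is the last push.

arm_command:
  twist:
    - [0,0,0]
    - [0,0,0]
    - [0,0,0]
    - [0,0,0]
    - [0,0,0]
  slide:
    - [0,-0.001,0]
    - [0,-0.0018,0]
    - [0,-0.0024,0]
    - [0,-0.0024,0]
    - [0,-0.0024,0]
  fingers: [0,0,0,0,0]

```text
time_s: 19.05
tool_pos: [0.5098, -0.0052, 0.1815]
eef_rot: [3.137, -0.003, 0.194]
contact_force: [1.5, -8.2, 7.7]
gripper_width: 0.0119
finger_force: 89.1
```

```bash
cat > m.py <<'E'
from h import *
st(); w=bot.read_camera("wrist"); f=w["frame"].astype(int); g=cv2.cvtColor(w["frame"],cv2.COLOR_RGB2GRAY).astype(float); bl=f[:,:,2]-f[:,:,0]
def edge(v,a,b):
    r=bl[v,a:b].astype(float); t=(np.median(r[:6])+np.median(r[-6:]))/2; i=np.where((r[:-1]>=t)&(r[1:]<t))[0][0]; return a+i+(r[i]-t)/(r[i]-r[i+1])
E=[]
for v in list(range(182,205,4))+[389,391,393]:
    u=edge(v,*((45,90) if v<300 else (80,130))); E.append(ray(w,u,v,.08)[:2])
L=[]
for v in range(220,384,8):
    r=g[v,40:115]; k=np.clip(r.max()*.75-r,0,None); i=k[:70].argmax(); k[abs(np.arange(75)-i)>4]=0; L.append(ray(w,40+(k*np.arange(75)).sum()/k.sum(),v,.088)[:2])
E=np.array(E);L=np.array(L);fe=np.polyfit(E[:,0],E[:,1],1); fl=np.polyfit(L[:,0],L[:,1],1)
print("yaw",np.degrees(np.arctan([fe[0],fl[0]])),"res",np.std(E[:,1]-np.polyval(fe,E[:,0])),np.std(L[:,1]-np.polyval(fl,L[:,0])),"gap",[((np.polyval(fe,x)-np.polyval(fl,x))*980).round(2) for x in (.449,.488,.527)])
a=bot.read_camera("scene"); print([(np.round(d["at"],4).tolist(),d["score"]) for d in bot.place_of("sleeve_mid",a)[:2]]); st()
up=lambda f,x,y,W,h,s:cv2.resize(f[y:y+h,x:x+W],None,fx=s,fy=s,interpolation=cv2.INTER_CUBIC)
im=np.hstack([np.vstack([up(a["frame"],235,200,100,75,4)]*1+[np.zeros((300,400,3),np.uint8)]),up(w["frame"],0,100,200,300,2)])
cv2.imwrite("pics/c8.png",im[:,:,::-1])
E
python3 m.py
```

```text
19.05 [0.5098, -0.0052, 0.1815] [179.74  -0.2   11.14] [1.4889, -8.195, 7.7322] [-1.5824, -0.0959, 0.0922] w 0.0119 f 89.0910816192627
yaw [11.05023818 11.18361538] res 3.977476330367326e-05 4.089222251957185e-05 gap [np.float64(-0.04), np.float64(-0.13), np.float64(-0.22)]
[([0.4736, 0.1659, 0.113], 0.89), ([0.5996, -0.2086, 0.0395], 0.64)]
19.2 [0.5098, -0.0052, 0.1815] [179.74  -0.2   11.14] [1.3143, -8.0679, 8.9121] [-1.5821, -0.0755, 0.063] w 0.0123 f 89.09072756767273
```

View pics/c8.png

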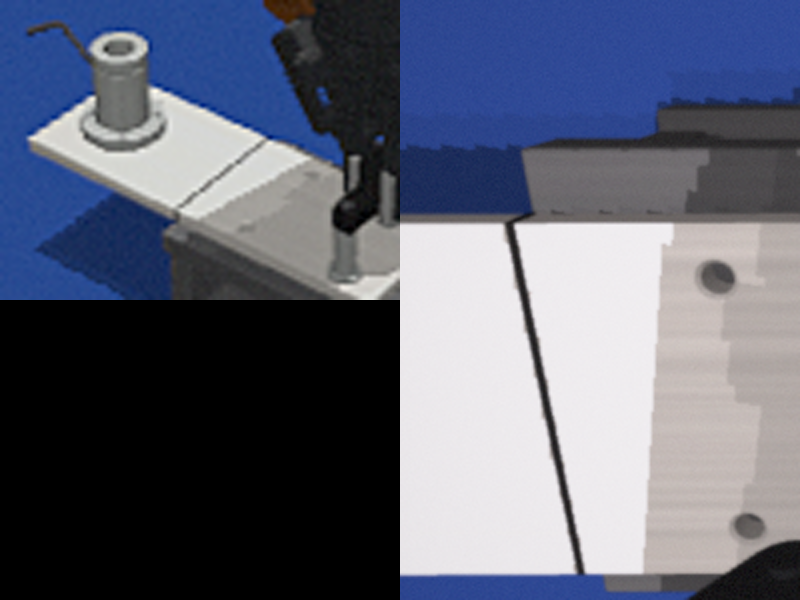

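The final view shows the line (511,222)–(581,572) along the riser edge, within 0.2 mm by measurement. The sleeve is seated at scene-crop (120,90), and the handle is held with about 8.5 N of downward push.

```bash
python3 -c "
from workcell import bot
print(bot.sign_off())"
```

```text
the job is handed in; nothing more can be done
None
```

Job handed in at about 19 s of the 51 s: the small sleeve is seated on the spindle, the plate's line measures within about 0.2 mm of the riser's outer edge, and the gripper still holds the handle, pressed down at about 8 N.

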